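# Hang a slide basket on the sloped draining rail and let it roll to the stop

### The job

Hang the slide hanger that holds the glass slides on the sloped draining rail: set its two grooved rollers on the bare upper end of the bar from the front, with the back plate on the front side, push it gently down the bar under the cover until both rollers are past the sprung detent, then let go well before the stop and see that it rolls down by its own weight and comes to rest against the bumper. The slope of the rail has been set by hand and nobody wrote it down, so feel for the bar and follow it lightly, without forcing the hanger against the rail. Keep the basket upright, and leave the empty hanger, the blue-capped bottle and the small vial where they are.

Things in the scene. Friction and masses are not known exactly. Their poses are not given: they have to be found in the camera images.
- stand: Fixed bench stand of the draining rail: steel drip pan 130 x 310 mm, 14 mm high; two posts at its rear, 45 mm behind the bar, the slotted one (y = +100 mm) up to 227 mm. Origin: centre of the pan's underside. x to the back, y along the rail UPHILL, z up. Rail: steel bar on edge, 6 mm thick, 14 mm high, over the line x = 0, hinged at stop_point, rising to +y, 365 mm long, rigid.
- stop_point (a point): Lower end of the rail: on the bar's top edge and middle line, at its hinge, in the plane of the stop's face; at (0, -140, 150) mm on the stand, same axes (level). Distances 'up the bar' count from here. The slope is clamped by hand, 0.075 to 0.165 rad, different each time, NOT reported: see or feel it. Stop: black rubber bumper 18 mm across, 12 mm above this point, facing +y.
- load_nominal (a point): Fixed on the stand where the bar's top edge would be 318 mm up the bar, the middle of the bare loading end, if the slope were 0.12 rad. The true edge lies up to 15 mm higher or lower. The bar is bare from 275 to 363 mm up; there its rubber end cap stands 5 mm proud. Stand axes.
- cover_nominal (a point): Where the cover's upper end (255 mm up the bar) would be at slope 0.12. From 0 to 255 mm a folded sheet covers the bar: back wall 16 mm behind the bar's middle, roof from x = -9 to +18 mm, underside 26 mm over the bar's top edge, 2 mm thick, front open; its lip flares up from 255 to 275 mm. Under the roof rollers cannot be put on from the front.
- detent (a joint): Sprung arm with a black roller (12 mm across, 15 wide) in a slot of the roof, 218 mm up the bar, hanging to 16.5 mm over the bar's top edge; stops hangers rolling back. 0 = at rest; lifts (rad, to 0.45) as a hanger's roller is pushed under it, 3 to 6 N along the bar for each of the two, then springs back. A hanger let go above it or half through stays there. Lifted it stands 42 mm over the bar.
- slide_hanger: Hanger with glass slides, about 0.25 kg: wire basket 38 (x) x 82 (y) x 25 mm, 3 mm steel back plate (x = -22 to -19 mm; 30 mm wide, 64 at the rollers, heights 98 to 126), two white grooved rollers on its +x side, grip tab on top. Origin: centre of the basket's underside; z up, y along the basket. It hangs with y uphill, back plate on the stand's -x (front) side, tilted with the bar.
- slide_hanger_grip (a point): Centre of the slide hanger's grey grip tab, at (-20.5, 0, 166) mm in the hanger's frame. Tab 8 mm thick (x), 34 mm wide (y), 40 mm high. Hold it firmly (about 40 N), or pushing through the detent turns the hanger in the grip.
- slide_hanger_axles (a point): Middle between the two roller axles, 110 mm above the hanger's origin; axles 22 mm to either side along y. Grooves centred on x = 0, 9.4 mm wide, tread radius 10 mm (treads 100 mm over the origin), flange radius 14 mm, rollers 15.4 mm wide. On the bar this point is 10 mm over the top edge; at the stop it is 36 mm up the bar. Both rollers are clear of the detent once it is under 178 mm up the bar.
- slide_hanger_slides (a point): Top of the five upright glass slides, middle of the basket, 32 mm above the hanger's origin. Between the slides and the treads is a gap 68 mm high, open on the +x side, through which the bar comes in.
- spare_hanger: Empty hanger of the same make (no slides), in the same tray; the two may have changed places. Origin and axes as for the slide hanger. Leave it.
- wet_tray: Fixed shallow steel tray 215 (x) x 140 (y) x 12 mm, floor 2 mm, on the grey mat; both hangers stand in it about 105 mm apart along its x. Origin: centre of its underside, 30 mm above the bench.
- media_bottle: Clear round bottle with a blue cap, 69 mm across, 129 mm high, standing behind; origin under its centre. Leave it.
- vial_d: Small vial with an orange cap, 26 mm across, 60 mm high, near the front edge; origin under its centre. Leave it.

How it is judged:
By the outcome, as a careful person would: the job done as asked, in the order asked, and still so for the second after the job is handed in, with the robot touching nothing.
It also fails if it takes over 72 s, if anything falls off the work surface, if the arm or the gripper's body presses on something with over 40 N, if the wrist force passes 120 N, or if a joint passes its speed limit or range.

### The arm

A 7-joint arm with a two-finger parallel gripper is mounted at the origin on a cart in front of the work surface, level with it; the furniture and walls round the work are solid. World frame = base frame: x ahead of the robot, y to its left, z up, the work surface at z = 0. Lengths are in m, angles in rad, forces in N, time in s.
With the tool pointing down it reaches from about 0.4 to 0.9 m from the base axis. Payload 5.5 kg.
Tool frame: the origin (TCP) lies midway between the tips of the shut fingers; the grasp point (between the pads) lies 19 mm behind it (bot.grip_depth is the distance from the TCP to the grasp point, in m); z points along the fingers, y is the direction in which the jaws open and shut (so a half turn about z gives the same grasp; the last joint's range is limited). The gripper opens to 92 mm and grips with 3 to 60 N. Pads are 19 mm wide; open, the fingers measure 130 mm over their backs; the gripper's body (75 mm by 190 mm) begins 47 mm behind the grasp point.
Start: joints at [1.464, 0.501, -0.427, 1.55, 0.221, 1.138, -0.21], TCP at [0.235, -0.606, 0.199] pointing down, gripper open.
Joint ranges: [-2.88, 2.88], [-0.31, 2.03], [-1.54, 1.56], [0.2, 2.42], [-1.41, 4.55], [0.19, 2.02], [-2.57, 2.57]. Speed limits (rad/s): [2.57, 2.57, 3.14, 3.14, 3.14, 3.14, 3.14].

### API

Orientations are given as a 3x3 rotation matrix whose columns are the frame's x, y, z axes.
In Python, from workcell import readout, cams, workorder, bot gives the robot as it stands.
- The arm moves only by the tool arm_command, never from a script. Its argument "commands" is a list of rows, each an object with "dp": the shift along the tool's x, y, z in m, a list of three; "spin": the turn about the tool's z in degrees. A call has 1 to 12 rows; each row is the pose to reach, as a shift and turn from the pose commanded when the call began, along the tool's axes at that moment; what a row does not reach only later rows make up. A row lasts 1/10 s, in which the tool goes at most 50 mm and 8.59 degrees, less where a joint would pass 70% of its speed; a pose out of reach is approached as far as the arm can. A call with a gripper value outside its range is refused whole. "grip" is the finger opening in m, from 0 to 0.0918, set as the call begins (left out, the last holds). The fingers move at their own pace and stop on an object; "grip_force" is the grip in N (left out, the last holds). Time passes only in rows, so rows that repeat a pose let the fingers close. It gives the time, the measured TCP pose, the force and the opening at its end, in the units of the state.
- readout.observe(): the state, without advancing time (a new reading comes with each control period).
- cams.camera(name): name is "scene" or "top" or "wrist"; returns a dict with "frame" (420x560x3 uint8, red, green, blue), "range_z" (420x560 float32, m along the optical axis (not along the pixel's ray), 0 where there is no reading), "camera_matrix" (3x3 intrinsics, pixels), "k1" (the pictures are not rectified: a ray, as slopes to the right and down, at radius r is drawn at 1 + k1 r^2 times it, then the intrinsics apply), "pose" (4x4, takes a point from camera to world coordinates); the wrist camera has in their place "hand_eye" (4x4, takes a point from camera to tool coordinates, whose origin is the TCP and whose axes are the flange's). Camera axes: x right, y down, z forward; pixel columns grow to the right and rows downward; lengths in m; the calibration is good to about 2 mm. A picture is of the moment at which its call begins: read the wrist's pose just before it.
- workorder.close_job(): hands the job in, once; it reports no verdict.
The state is a dict: "t": time; "joints": joint angles; "dq": joint speeds; "tau": joint torques, N m; "ee_pos": TCP position; "tcp_rot": TCP orientation; "wrist_force": force on the tool from outside, world axes, zero at the start; "ft_torque": the same for the moment, N m; "opening": finger opening in m.
Only numpy, scipy, OpenCV 4.12 (cv2) and the standard library are available. Lean on these libraries where they do the work, as an engineer would, in place of code of your own. Each camera call takes 0.05 s, during which the arm holds its last target. There are 200 camera calls.

## Working session

There is one attempt and no reset: what is moved stays moved. The work goes in short steps, Python scripts to look and compute and a tool call to move; the robot and the scene stay as the last step left them, time stands still between calls to the robot, and variables do not carry over. Pictures are saved under pics/ and viewed, on a budget of 10 in all, crops included, one or two more only if the job needs it, and the job is handed in when it is done.

Besides the shell and the picture viewer there is one more tool, called after "Request:" as name(argument=value, ...), one argument or row to a line, values as JSON. arm_command: Moves the arm, as the interface text tells. Its arguments: {"type":"object","properties":{"commands":{"type":"array","items":{"type":"object","properties":{"dp":{"type":"array","items":{"type":"number"}},"spin":{"type":"number"}}}},"grip":{"type":"number"},"grip_force":{"type":"number"}},"required":["commands"]}

```bash
mkdir -p pics; ls; cat > h.py <<'E'
import numpy as np, cv2
from workcell import readout, cams, workorder, bot
def shot(name, f=None):
    s=readout.observe(); c=cams.camera(name)
    if name=='wrist':
        T=np.eye(4);T[:3,:3]=s['tcp_rot'];T[:3,3]=s['ee_pos'];c['pose']=T@c['hand_eye']
    if f: cv2.imwrite('pics/'+f,c['frame'][:,:,::-1])
    K=c['camera_matrix'];h,w=c['range_z'].shape
    u,v=np.meshgrid(np.arange(w),np.arange(h))
    p=np.stack([u.ravel(),v.ravel()],1).astype(np.float64)
    n=cv2.undistortPoints(p.reshape(-1,1,2),K,np.array([c['k1'],0,0,0.])).reshape(h,w,2)
    d=np.dstack([n,np.ones((h,w))]); c['ray']=d@c['pose'][:3,:3].T
    c['xyz']=c['ray']*c['range_z'][...,None]+c['pose'][:3,3]
    c['xyz'][c['range_z']==0]=np.nan
    return c
def plane(c,u,v,z):
    r=c['ray'][v,u];o=c['pose'][:3,3];return o+r*(z-o[2])/r[2]
E
python3 - <<'E'
from h import *
s=readout.observe();print({k:np.round(v,3).tolist() for k,v in s.items()},bot.grip_depth)
a=shot('scene','s1.png');b=shot('top','t1.png')
for c in(a,b):print(np.round(c['pose'],3).tolist(),c['camera_matrix'].tolist(),c['k1'])
np.savez('s1.npz',a=a['xyz'],b=b['xyz'])
E
```

```text
pics
{'t': 0.0, 'joints': [1.464, 0.502, -0.427, 1.551, 0.221, 1.138, -0.21], 'dq': [0.001, -0.0, 0.0, -0.001, 0.0, 0.001, -0.001], 'tau': [0.0, -56.659, -5.816, -27.91, -0.069, 0.031, 0.0], 'ee_pos': [0.235, -0.605, 0.198], 'tcp_rot': [[0.932, 0.361, -0.001], [0.361, -0.932, 0.002], [0.0, -0.002, -1.0]], 'wrist_force': [-0.138, -0.899, -0.05], 'ft_torque': [0.016, 0.034, -0.001], 'opening': 0.092} 0.0188
[[-0.621, -0.379, 0.686, -0.137], [-0.783, 0.29, -0.55, 0.468], [0.009, -0.879, -0.477, 0.597], [0.0, 0.0, 0.0, 1.0]] [[419.38079883107224, 0.0, 272.3773125119245], [0.0, 419.38079883107224, 206.87711408380233], [0.0, 0.0, 1.0]] 0.02669537717591736
[[0.178, -0.96, 0.215, 0.187], [-0.984, -0.174, 0.036, -0.123], [0.003, -0.217, -0.976, 1.543], [0.0, 0.0, 0.0, 1.0]] [[515.8388147709038, 0.0, 276.60116198646097], [0.0, 515.8388147709038, 203.31598621065362], [0.0, 0.0, 1.0]] -0.04718293692923975
```

View pics/s1.png

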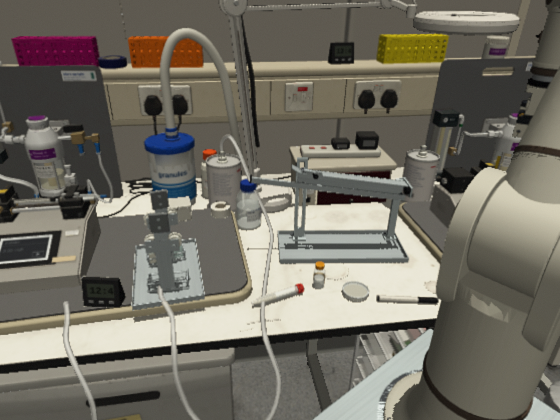

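View pics/t1.png

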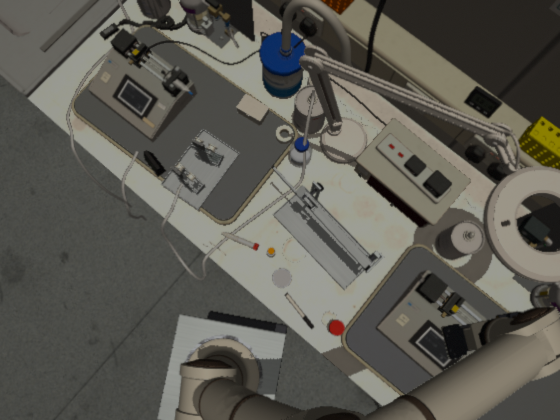

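Scene (s1): tray and two hangers near (168,265), stand near (340,215), with the rail's upper end at about (250,180). In the top view the tray is at (200,168) and the pan's corners are at (290,190), (381,258), (347,285) and (275,213). Next I'll measure and zoom in.

```bash
python3 - <<'E'
from h import *
z=np.load('s1.npz');a,b=z['a'],z['b']
sa=cv2.imread('pics/s1.png');sb=cv2.imread('pics/t1.png')
r=lambda i,x,y,w,h:cv2.resize(i[y:y+h,x:x+w],(400,300),interpolation=cv2.INTER_CUBIC)
cv2.imwrite('pics/z1.png',np.vstack([np.hstack([r(sa,230,160,200,150),r(sa,110,180,160,120)]),np.hstack([r(sb,265,165,132,99),r(sb,150,120,100,75)])]))
def rect(pts):
    p=(pts[:,:2]*1000).astype(np.float32);q=cv2.minAreaRect(p);return q
# pan & tray pts from both cams
for n,(zl,zh),(c,rad) in [('pan',(.008,.02),((0.62,-0.17),.25)),('tray',(.024,.05),((.72,.2),.25))]:
  for nm,m in(('scene',a),('top',b)):
    P=m.reshape(-1,3);P=P[~np.isnan(P[:,0])]
    print(n,nm,len(P))
for u,v in[(290,190),(381,258),(347,285),(275,213),(330,235),(200,168),(207,150),(185,180),(207,131),(240,151),(203,206),(162,190),(310,187),(375,262)]:
    print('top',u,v,np.round(b[v,u],3))
for u,v in[(252,181),(300,185),(405,188),(283,258),(404,258),(160,200),(162,250),(140,300),(200,300)]:print('sc',u,v,np.round(a[v,u],3))
E
```

```text
pan scene 234267
pan top 234265
tray scene 234267
tray top 234265
top 290 190 [ 0.575 -0.1    0.001]
top 381 258 [ 0.391 -0.373  0.175]
top 347 285 [ 0.319 -0.316  0.004]
top 275 213 [ 0.495 -0.067  0.   ]
top 330 235 [ 0.457 -0.242  0.009]
top 200 168 [0.585 0.181 0.036]
top 207 150 [0.642 0.17  0.047]
top 185 180 [0.541 0.219 0.029]
top 207 131 [0.71  0.188 0.022]
top 240 151 [0.661 0.072 0.03 ]
top 203 206 [0.47  0.147 0.04 ]
top 162 190 [ 0.505  0.29  -0.002]
top 310 187 [ 0.596 -0.159 -0.001]
top 375 262 [ 0.381 -0.363  0.15 ]
sc 252 181 [ 0.579 -0.045  0.187]
sc 300 185 [ 0.511 -0.133  0.177]
sc 405 188 [ 0.363 -0.332  0.168]
sc 283 258 [ 0.485 -0.065  0.014]
sc 404 258 [ 0.31  -0.295  0.014]
sc 160 200 [0.603 0.17  0.196]
sc 162 250 [0.52  0.213 0.134]
sc 140 300 [0.533 0.267 0.03 ]
sc 200 300 [0.467 0.169 0.023]
```

View pics/z1.png

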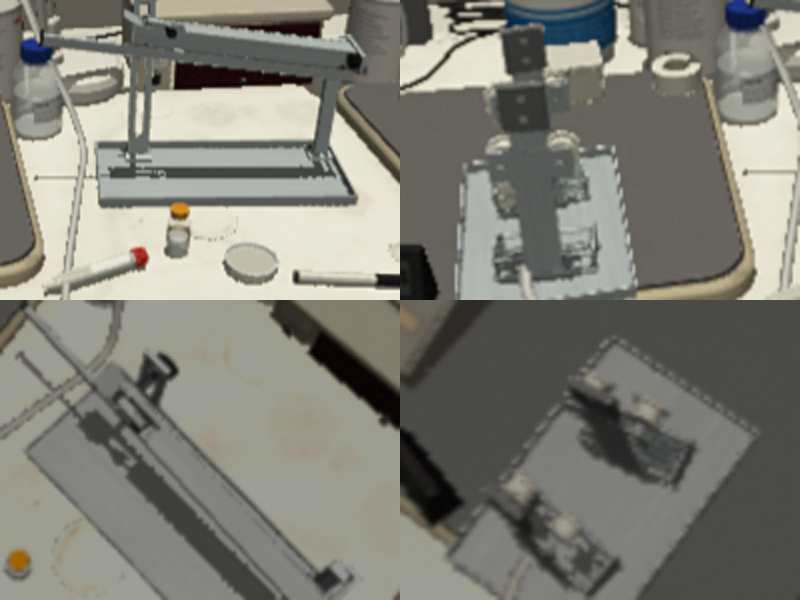

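Zoom: the bar's bare end runs to the upper left, and the cover and detent sit past the slotted post. Both hangers have their back plates toward the robot, and it isn't yet clear which one holds the slides. Next come the numeric fits.

```bash
python3 - <<'E'
from h import *
z=np.load('s1.npz');a,b=z['a'].reshape(-1,3),z['b'].reshape(-1,3)
def near(P,c,R,lo,hi):
    P=P[~np.isnan(P[:,0])];return P[(np.hypot(P[:,0]-c[0],P[:,1]-c[1])<R)&(P[:,2]>lo)&(P[:,2]<hi)]
def info(n,P):
    if len(P)<5: print(n,len(P));return
    q=cv2.minAreaRect((P[:,:2]*1000).astype(np.float32))
    print(n,len(P),'rect',np.round(q[0],1),np.round(q[1],1),round(q[2],1),'zmed',np.round(np.median(P[:,2]),4),np.round(P[:,2].min(),3),np.round(P[:,2].max(),3), 'box',np.round(cv2.boxPoints(q)).tolist())
for nm,P in(('s',a),('t',b)):
    info(nm+' pan',near(P,(.45,-.21),.2,.009,.022))
    info(nm+' tray',near(P,(.585,.19),.16,.034,.05) )
    H=near(P,(.57,.19),.13,.135,.23)
    # split two tabs by gap along x+... use kmeans
    if len(H)>10:
        _,l,c=cv2.kmeans(H[:,:2].astype(np.float32).copy(),2,None,(3,50,1e-5),5,cv2.KMEANS_PP_CENTERS)
        for k in(0,1):info(nm+' hgr%d'%k,H[l[:,0]==k])
    info(nm+' rail',near(P,(.47,-.2),.25,.12,.3))
E
```

```text
s pan 1247 rect [ 407.4 -168.1] [342.1 277.8] 50.8 zmed 0.0118 0.009 0.022 box [[192.0, -213.0], [407.0, -388.0], [623.0, -123.0], [408.0, 52.0]]
s tray 1324 rect [580.8 237.2] [236.6 271.6] 65.8 zmed 0.0399 0.034 0.05 box [[408.0, 185.0], [656.0, 74.0], [753.0, 289.0], [506.0, 401.0]]
s hgr0 563 rect [617.  166.3] [70.4 37.2] 74.3 zmed 0.1818 0.135 0.217 box [[590.0, 137.0], [625.0, 127.0], [644.0, 195.0], [609.0, 205.0]]
s hgr1 986 rect [530.7 205.4] [69.7 35.6] 60.6 zmed 0.1584 0.135 0.217 box [[498.0, 184.0], [529.0, 166.0], [563.0, 227.0], [532.0, 245.0]]
s rail 3471 rect [ 574.5 -254.3] [408.7 264.9] 53.3 zmed 0.17 0.12 0.228 box [[346.0, -339.0], [558.0, -497.0], [803.0, -170.0], [591.0, -11.0]]
t pan 647 rect [ 449.8 -206.8] [342.9 390.6] 50.8 zmed 0.0123 0.009 0.022 box [[190.0, -216.0], [493.0, -463.0], [709.0, -198.0], [407.0, 50.0]]
t tray 1159 rect [592.4 179.7] [318.1 289.2] 36.2 zmed 0.0368 0.034 0.05 box [[379.0, 202.0], [550.0, -31.0], [806.0, 157.0], [635.0, 390.0]]
t hgr0 229 rect [618.5 162.5] [67.2 36.4] 75.9 zmed 0.1531 0.136 0.22 box [[593.0, 134.0], [628.0, 125.0], [644.0, 191.0], [609.0, 200.0]]
t hgr1 200 rect [531.8 202.6] [71.  34.9] 60.1 zmed 0.1513 0.135 0.22 box [[499.0, 181.0], [529.0, 163.0], [565.0, 225.0], [534.0, 242.0]]
t rail 2600 rect [ 573.9 -257.6] [409.6 262.4] 53.1 zmed 0.1703 0.12 0.235 box [[346.0, -343.0], [556.0, -500.0], [802.0, -172.0], [592.0, -15.0]]
```

```bash
python3 - <<'E'
from h import *
z=np.load('s1.npz');a,b=z['a'],z['b']
for u,v in[(230,142),(245,160),(268,215),(264,300),(267,345),(278,400),(163,292),(172,340),(190,400),(165,45),(212,40),(225,80),(244,90)]:
    p=a[v-3:v+4,u-5:u+6].reshape(-1,3);print('sc',u,v,np.round(p[np.nanargmax(p[:,2])],3),np.round(a[v,u],3))
# max height map within work region
for m in(a,b):
    P=m.reshape(-1,3);P=P[~np.isnan(P[:,0])]
    for x0 in(.3,.4,.5,.6,.7):
        print(x0,[round(float(np.max(Q[:,2],initial=-1)),2) for y0 in(-.5,-.4,-.3,-.2,-.1,0,.1,.2,.3) for Q in[P[(abs(P[:,0]-x0-.05)<.05)&(abs(P[:,1]-y0-.05)<.05)]]])
c=shot('wrist');print(np.round(c['hand_eye'],3).tolist(),c['camera_matrix'].tolist())
E
```

```text
sc 230 142 [ 0.76  -0.111  0.224] [ 0.986 -0.249  0.121]
sc 245 160 [ 0.722 -0.11   0.185] [ 0.963 -0.292  0.054]
sc 268 215 [ 0.634 -0.122  0.054] [ 0.691 -0.18  -0.001]
sc 264 300 [0.396 0.062 0.02 ] [0.396 0.06  0.013]
sc 267 345 [0.305 0.12  0.008] [0.306 0.122 0.001]
sc 278 400 [ 0.264  0.131 -0.092] [ 0.263  0.129 -0.102]
sc 163 292 [0.514 0.23  0.044] [0.528 0.22  0.03 ]
sc 172 340 [0.41  0.263 0.026] [0.405 0.262 0.022]
sc 190 400 [ 0.368  0.266 -0.09 ] [ 0.462  0.218 -0.236]
sc 165 45 [ 0.913 -0.031  0.452] [ 0.92  -0.025  0.445]
sc 212 40 [ 0.894 -0.133  0.458] [ 1.004 -0.213  0.436]
sc 225 80 [ 0.877 -0.159  0.358] [ 0.873 -0.17   0.35 ]
sc 244 90 [ 0.738 -0.124  0.361] [ 0.742 -0.141  0.351]
0.3 [0.17, 0.19, 0.19, 0.02, 0.06, 0.02, 0.02, 0.02, -1.0]
0.4 [0.03, 0.19, 0.2, 0.21, 0.02, 0.03, 0.04, 0.04, 0.0]
0.5 [0.2, 0.14, 0.02, 0.23, 0.2, 0.04, 0.22, 0.22, 0.09]
0.6 [0.55, 0.54, 0.54, 0.54, 0.13, 0.04, 0.22, 0.15, 0.1]
0.7 [0.43, 0.37, 0.16, 0.55, 0.55, 0.08, 0.04, 0.18, 0.18]
0.3 [0.17, 0.19, 0.19, 0.02, 0.07, 0.02, 0.02, 0.02, -0.88]
0.4 [0.04, 0.19, 0.21, 0.22, 0.02, 0.04, 0.05, 0.05, 0.01]
0.5 [0.21, 0.14, 0.02, 0.24, 0.21, 0.04, 0.22, 0.22, 0.09]
0.6 [0.59, 0.59, 0.58, 0.58, 0.13, 0.05, 0.22, 0.06, 0.1]
0.7 [0.44, 0.38, 0.58, 0.58, 0.58, 0.08, 0.08, 0.19, 0.18]
[[-0.001, -0.964, -0.267, 0.071], [1.0, -0.0, -0.001, 0.001], [0.001, -0.267, 0.964, -0.186], [0.0, 0.0, 0.0, 1.0]] [[313.5619060686215, 0.0, 278.5931378800906], [0.0, 313.5619060686215, 211.5306564415871], [0.0, 0.0, 1.0]]
```

Request:
arm_command(
  commands=[
    {"dp": [0, 0, -0.05], "spin": 0},
    {"dp": [0, 0, -0.1], "spin": 0},
    {"dp": [0.02, -0.02, -0.14], "spin": -4},
    {"dp": [0.05, -0.05, -0.16], "spin": -8},
    {"dp": [0.08, -0.08, -0.17], "spin": -12},
    {"dp": [0.11, -0.12, -0.17], "spin": -16},
    {"dp": [0.14, -0.15, -0.17], "spin": -20},
    {"dp": [0.17, -0.19, -0.17], "spin": -24},
    {"dp": [0.2, -0.22, -0.17], "spin": -28},
    {"dp": [0.23, -0.25, -0.17], "spin": -32},
    {"dp": [0.26, -0.29, -0.17], "spin": -36},
    {"dp": [0.29, -0.32, -0.17], "spin": -40},
  ],
  grip=0.05,
)

```text
t: 1.35
ee_pos: [0.3897, -0.2001, 0.369]
tcp_rot: [[0.479, 0.878, -0.001], [0.878, -0.479, -0.001], [-0.001, -0.0, -1.0]]
wrist_force: [0.8, -0.2, 0.4]
opening: 0.0501
```

Request:
arm_command(
  commands=[
    {"dp": [0.04, -0.005, 0], "spin": -1},
    {"dp": [0.08, -0.01, 0], "spin": -2},
    {"dp": [0.12, -0.015, 0], "spin": -3},
    {"dp": [0.16, -0.02, 0], "spin": -4},
    {"dp": [0.2, -0.025, 0], "spin": -5},
    {"dp": [0.24, -0.03, 0], "spin": -6},
    {"dp": [0.28, -0.035, 0], "spin": -6},
    {"dp": [0.32, -0.04, 0], "spin": -6},
    {"dp": [0.36, -0.045, 0], "spin": -6},
    {"dp": [0.385, -0.045, 0], "spin": -6},
    {"dp": [0.395, -0.045, 0], "spin": -6},
    {"dp": [0.395, -0.045, 0], "spin": -6},
  ],
)

```text
t: 2.55
ee_pos: [0.5403, 0.1661, 0.3685]
tcp_rot: [[0.385, 0.923, -0.001], [0.923, -0.385, 0.001], [0.0, -0.001, -1.0]]
wrist_force: [-0.5, -0.7, 0.6]
opening: 0.0501
```

```bash
python3 - <<'E'
from h import *
c=shot('wrist','w1.png');np.save('w1.npy',c['xyz'])
cv2.imwrite('pics/w1b.png',cv2.resize(c['frame'][:,:,::-1],(800,600),interpolation=cv2.INTER_CUBIC))
X=c['xyz']
M=(X[...,2]>.19)&(X[...,2]<.235)
n,l,st,ce=cv2.connectedComponentsWithStats(M.astype(np.uint8))
for i in range(1,n):
    if st[i,4]>60:
        P=X[l==i];q=cv2.minAreaRect((P[:,:2]*1000).astype(np.float32));print(st[i],np.round(ce[i]),np.round(q[0],1),np.round(q[1],1),round(q[2],1),np.round(np.percentile(P[:,2],[5,50,95]),4))
E
```

```text
[243 144  12  33 285] [248. 159.] [522.2 210.9] [34.   8.3] 59.5 [0.1989 0.2156 0.2171]
[328 148  13  34 342] [335. 164.] [608.5 169.1] [34.1  8.4] 73.1 [0.1945 0.2154 0.2169]
[494 321  15  10 106] [501. 325.] [ 739.6 -113.6] [16.4  8.7] 1.3 [0.1977 0.2033 0.2086]
```

View pics/w1b.png

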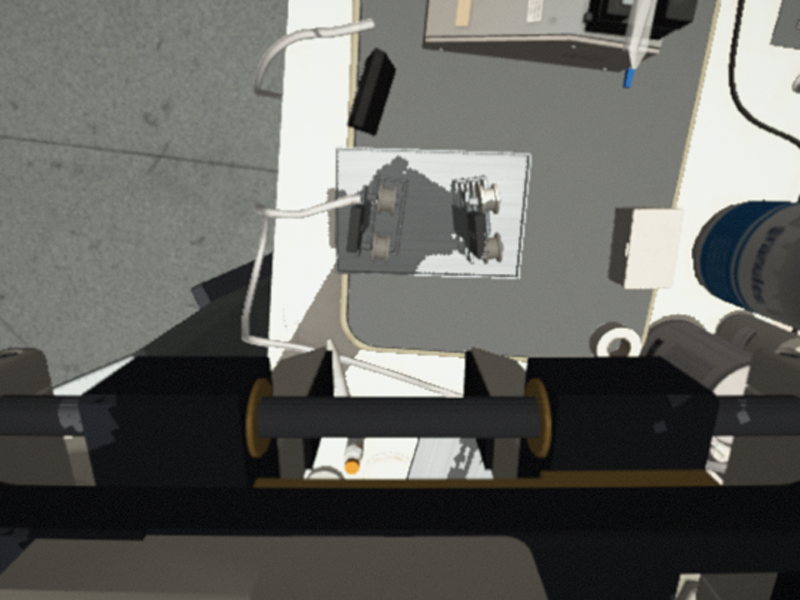

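Wrist view: the tray is in the middle, with hanger A (front) at (375,220) and hanger B (rear) at (480,220). The tab measurements match the given size (34 x 8 mm, top at 0.217). I need a closer look to find the glass.

Request:
arm_command(
  commands=[
    {"dp": [0, 0.005, 0.04], "spin": 0},
    {"dp": [0, 0.01, 0.075], "spin": 0},
    {"dp": [0, 0.01, 0.085], "spin": 0},
    {"dp": [0, 0.01, 0.085], "spin": 0},
  ],
)

```text
t: 3.0
ee_pos: [0.549, 0.1588, 0.2831]
tcp_rot: [[0.39, 0.921, -0.003], [0.921, -0.39, -0.002], [-0.002, -0.002, -1.0]]
wrist_force: [-0.6, -0.4, 1.2]
opening: 0.05
```

```bash
python3 - <<'E'
from h import *
c=shot('wrist')
X=c['xyz']
i=cv2.resize(c['frame'][60:250,180:433,::-1],(800,600),interpolation=cv2.INTER_CUBIC);cv2.imwrite('pics/w2.png',i)
for n,t,yaw in(('A',(.5222,.2109),59.5),('B',(.6085,.1691),73.1)):
    y=np.radians(yaw);ey=np.array([np.cos(y),np.sin(y)]);ex=np.array([ey[1],-ey[0]])
    d=X[...,:2]-t; hx=d@ex-.0205;hy=d@ey;hz=X[...,2]-.032
    m=(abs(hx)<.019)&(abs(hy)<.04)
    print(n,np.histogram(hz[m],bins=np.arange(-.01,.06,.005)))
M=(X[...,2]>.195)&(X[...,2]<.235)
n,l,st,ce=cv2.connectedComponentsWithStats(M.astype(np.uint8))
for i in range(1,n):
    if st[i,4]>60:
        P=X[l==i];q=cv2.minAreaRect((P[:,:2]*1000).astype(np.float32));print(st[i],np.round(q[0],1),np.round(q[1],1),round(q[2],1),np.round(np.percentile(P[:,2],[5,50,95]),4))
E
```

```text
A (array([  0, 305, 412, 123,   3,  24, 216,  35,   0,   0,   0,   0,   0]), array([-0.01 , -0.005,  0.   ,  0.005,  0.01 ,  0.015,  0.02 ,  0.025,
        0.03 ,  0.035,  0.04 ,  0.045,  0.05 ,  0.055]))
B (array([  0,  22,  77,  65,  43,  54, 160,  48,  71,   0,   0,   0,   0]), array([-0.01 , -0.005,  0.   ,  0.005,  0.01 ,  0.015,  0.02 ,  0.025,
        0.03 ,  0.035,  0.04 ,  0.045,  0.05 ,  0.055]))
[217 145  17  44 554] [522.3 210.8] [34.   8.3] 59.5 [0.1991 0.2156 0.2169]
[332 151  16  44 569] [608.4 169. ] [34.1  8.5] 75.1 [0.1987 0.2155 0.217 ]
```

View pics/w2.png

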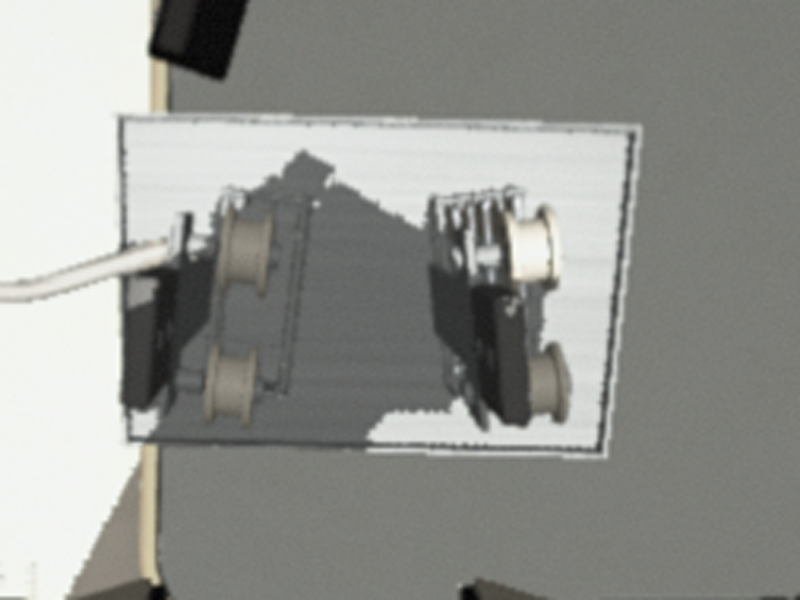

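Crop: the rear hanger B, rollers at (535,245) and (545,380), shows the five bright slide stripes at (440–520,200), and depth returns at slide-top height (30–35 mm) confirm it. The front hanger A is empty. I'll take B, with its tab at (0.6085, 0.169) and yaw about 74.5°.

Request:
arm_command(
  commands=[
    {"dp": [0.015, 0.025, 0], "spin": -4},
    {"dp": [0.033, 0.051, 0], "spin": -7.5},
    {"dp": [0.033, 0.051, 0], "spin": -7.5},
    {"dp": [0.033, 0.051, 0], "spin": -7.5},
    {"dp": [0.033, 0.051, 0.01], "spin": -7.5},
    {"dp": [0.033, 0.051, 0.02], "spin": -7.5},
  ],
)

```text
t: 3.65
ee_pos: [0.6092, 0.1718, 0.2645]
tcp_rot: [[0.264, 0.965, 0.002], [0.965, -0.264, -0.0], [-0.0, 0.002, -1.0]]
wrist_force: [0.6, 0.6, -0.2]
opening: 0.0497
```

```bash
python3 - <<'E'
from h import *
s=readout.observe();print(s['ee_pos'],s['tcp_rot'],s['joints'])
c=shot('wrist');X=c['xyz']
M=(X[...,2]>.17)&(X[...,2]<.225)&(np.hypot(X[...,0]-.6085,X[...,1]-.169)<.03)
P=X[M];print(len(P))
Q=P[P[:,2]>.2]
q=cv2.minAreaRect((Q[:,:2]*1000).astype(np.float32));print(q,np.percentile(Q[:,2],[5,50,95]))
E
```

```text
[0.60918605 0.17178801 0.2644632 ] [[ 2.63909677e-01  9.64546103e-01  1.58016027e-03]
 [ 9.64547397e-01 -2.63909277e-01 -4.60558355e-04]
 [-2.72108141e-05  1.64568528e-03 -9.99998645e-01]] [ 0.37050747  0.57806497 -1.02562841  1.5087351   0.50225393  1.33692773
 -0.96665251]
517
((608.717529296875, 169.3900146484375), (33.37897491455078, 7.956701278686523), 74.3991928100586) [0.20857046 0.21579689 0.2168458 ]
```

Request:
arm_command(
  commands=[
    {"dp": [-0.002, 0, 0.03], "spin": 0},
    {"dp": [-0.002, 0, 0.055], "spin": 0},
    {"dp": [-0.002, 0, 0.07], "spin": 0},
    {"dp": [-0.002, 0, 0.081], "spin": 0},
    {"dp": [-0.002, 0, 0.081], "spin": 0},
    {"dp": [-0.002, 0, 0.081], "spin": 0},
  ],
)

```text
t: 4.3
ee_pos: [0.6095, 0.1702, 0.1838]
tcp_rot: [[0.264, 0.965, 0.001], [0.965, -0.264, 0.001], [0.001, 0.001, -1.0]]
wrist_force: [-0.2, 0.6, -0.0]
opening: 0.0502
```

Request:
arm_command(
  commands=[
    {"dp": [0, 0, 0], "spin": 0},
    {"dp": [0, 0, 0], "spin": 0},
    {"dp": [0, 0, 0], "spin": 0},
    {"dp": [0, 0, 0], "spin": 0},
    {"dp": [0, 0, 0], "spin": 0},
    {"dp": [0, 0, 0], "spin": 0},
    {"dp": [0, 0, 0], "spin": 0},
    {"dp": [0, 0, 0], "spin": 0},
  ],
  grip=0,
  grip_force=40,
)

```text
t: 5.1
ee_pos: [0.6092, 0.1697, 0.1831]
tcp_rot: [[0.264, 0.964, 0.0], [0.964, -0.264, 0.0], [0.0, 0.0, -1.0]]
wrist_force: [0.3, -0.2, 0.3]
opening: 0.007
```

Request:
arm_command(
  commands=[
    {"dp": [0, 0, -0.01], "spin": 0},
    {"dp": [0, 0, -0.03], "spin": 0},
    {"dp": [0, 0, -0.06], "spin": 0},
    {"dp": [0, 0, -0.09], "spin": 0},
    {"dp": [0, 0, -0.11], "spin": 0},
    {"dp": [0, 0, -0.12], "spin": 0},
    {"dp": [0, 0, -0.12], "spin": 0},
  ],
)

```text
t: 5.8
ee_pos: [0.6095, 0.1702, 0.3045]
tcp_rot: [[0.264, 0.965, 0.002], [0.965, -0.264, 0.001], [0.001, 0.002, -1.0]]
wrist_force: [0.2, 0.8, -2.5]
opening: 0.0072
```

```bash
python3 - <<'E'
from h import *
print(readout.observe()['wrist_force'],readout.observe()['joints'])
z=np.load('s1.npz')
W=shot('wrist')['xyz']
th=np.radians(50.8)
for nm,m in(('s',z['a']),('t',z['b'])):
    P=m.reshape(-1,3);P=P[~np.isnan(P[:,0])]
    # pan rim/inside: local region
    for it in range(2):
        ey=np.array([np.cos(th),np.sin(th)]);ex=np.array([ey[1],-ey[0]])
        c0=np.array([.456,-.214])
        u=(P[:,:2]-c0)@ex;v=(P[:,:2]-c0)@ey
        k=(abs(u)<.1)&(abs(v)<.19)&(P[:,2]>.0085)&(P[:,2]<.018)
        n=np.zeros(0)
        # outlier filter: neighbour count
        from scipy.spatial import cKDTree
        Q=P[k];t=cKDTree(Q);cnt=np.array([len(x) for x in t.query_ball_point(Q,.006)]);Q=Q[cnt>=4]
        q=cv2.minAreaRect((Q[:,:2]*1000).astype(np.float32))
    print(nm,'pan',q)
np.save('w3.npy',W)
# bar bare end points
P=np.vstack([z['a'].reshape(-1,3),z['b'].reshape(-1,3)]);P=P[~np.isnan(P[:,0])]
for nm,m in(('s',z['a']),('t',z['b'])):
    P=m.reshape(-1,3);P=P[~np.isnan(P[:,0])]
    ey=np.array([np.cos(np.radians(52.7)),np.sin(np.radians(52.7))]);ex=np.array([ey[1],-ey[0]])
    v=(P[:,:2]-[.456,-.214])@ey;u=(P[:,:2]-[.456,-.214])@ex
    for lo in np.arange(-.15,.24,.02):
        k=(v>lo)&(v<lo+.02)&(abs(u)<.06)&(P[:,2]>.1)&(P[:,2]<.24)
        if k.sum(): print(nm,round(lo+.01,3),k.sum(),'u',np.round(np.percentile(u[k],[2,50,98]),4),'z',np.round(np.percentile(P[k,2],[2,50,90,98]),4))
E
```

```text
[ 0.24911659  0.79359504 -2.53660869] [ 0.3784628   0.5500826  -1.04264171  1.45397226  0.47620838  1.4058023
 -0.94279966]
s pan ((449.6739196777344, -200.9976806640625), (341.99468994140625, 159.58349609375), 53.19725799560547)
t pan ((448.3675842285156, -203.73329162597656), (339.9327697753906, 158.52047729492188), 52.385032653808594)
s -0.14 222 u [-0.0086  0.0138  0.0478] z [0.1015 0.1539 0.1793 0.1804]
s -0.12 164 u [-0.0096  0.0087  0.0194] z [0.1416 0.1581 0.1822 0.1841]
s -0.1 165 u [-0.0099  0.0093  0.0187] z [0.1441 0.1603 0.1849 0.1865]
s -0.08 165 u [-0.0099  0.009   0.0184] z [0.1472 0.1628 0.1878 0.189 ]
s -0.06 166 u [-0.0091  0.006   0.0181] z [0.1492 0.1659 0.1907 0.1917]
s -0.04 166 u [-0.0099  0.0088  0.0188] z [0.1523 0.1688 0.1933 0.1943]
s -0.02 167 u [-0.0095  0.0078  0.0179] z [0.1553 0.1716 0.1958 0.1968]
s -0.0 166 u [-0.0103  0.007   0.0175] z [0.1571 0.1731 0.1981 0.1994]
s 0.02 171 u [-0.0111  0.0091  0.0177] z [0.1604 0.176  0.201  0.2022]
s 0.04 173 u [-0.0113  0.009   0.0176] z [0.1628 0.181  0.2038 0.2047]
s 0.06 171 u [-0.0103 -0.0005  0.0167] z [0.
[... 1222 characters left out ...]
]
t 0.04 69 u [-0.0092  0.004   0.0157] z [0.166  0.202  0.2057 0.2087]
t 0.06 74 u [-0.0087  0.0015  0.0161] z [0.1663 0.205  0.2112 0.215 ]
t 0.08 172 u [-0.0081  0.0248  0.0577] z [0.1143 0.1885 0.2202 0.2289]
t 0.1 133 u [-0.0099  0.0108  0.0526] z [0.1264 0.2117 0.2196 0.2269]
t 0.12 37 u [-0.0087 -0.0016  0.0158] z [0.1809 0.217  0.2223 0.2251]
t 0.14 22 u [-0.0056 -0.0041  0.0003] z [0.1762 0.1874 0.1903 0.1929]
t 0.16 23 u [-0.0061 -0.0036  0.0008] z [0.1764 0.1893 0.1942 0.1961]
t 0.18 22 u [-0.0062 -0.0042 -0.0007] z [0.1828 0.1925 0.1958 0.1981]
t 0.2 26 u [-0.0071 -0.0036 -0.0003] z [0.1887 0.1967 0.2039 0.2069]
t 0.22 1 u [-0.0072 -0.0072 -0.0072] z [0.1901 0.1901 0.1901 0.1901]
```

Request:
arm_command(
  commands=[
    {"dp": [-0.01, -0.001, 0], "spin": 1},
    {"dp": [-0.03, -0.004, 0], "spin": 3},
    {"dp": [-0.055, -0.009, 0.005], "spin": 5.5},
    {"dp": [-0.08, -0.016, 0.01], "spin": 8},
    {"dp": [-0.11, -0.025, 0.015], "spin": 11},
    {"dp": [-0.14, -0.034, 0.02], "spin": 14},
    {"dp": [-0.165, -0.042, 0.025], "spin": 17},
    {"dp": [-0.19, -0.05, 0.03], "spin": 19.5},
    {"dp": [-0.205, -0.055, 0.035], "spin": 21},
    {"dp": [-0.212, -0.058, 0.04], "spin": 21.7},
    {"dp": [-0.214, -0.058, 0.04], "spin": 21.7},
    {"dp": [-0.214, -0.058, 0.04], "spin": 21.7},
  ],
)

```text
t: 7.05
ee_pos: [0.4966, -0.0211, 0.2628]
tcp_rot: [[0.602, 0.799, -0.0], [0.799, -0.602, 0.0], [0.0, -0.0, -1.0]]
wrist_force: [0.8, 0.1, -1.9]
opening: 0.0071
```

```bash
python3 - <<'E'
from h import *
z=np.load('s1.npz')
P=np.vstack([z['a'].reshape(-1,3),z['b'].reshape(-1,3)]);P=P[~np.isnan(P[:,0])]
k=(np.hypot(P[:,0]-.56,P[:,1]+.08)<.2)&(P[:,2]>.26)&(P[:,2]<.8)
print('near high',k.sum(),np.round(P[k].min(0),3) if k.sum() else '',np.round(P[k].max(0),3) if k.sum() else '')
Q=P[k];d=np.hypot(Q[:,0]-.56,Q[:,1]+.08);i=np.argsort(d)[:3];print(Q[i],d[i])
c=shot('wrist');np.save('w4.npy',c['xyz']);np.save('w4ray.npy',c['ray']);print(readout.observe())
cv2.imwrite('pics/w4.png',cv2.resize(c['frame'][:,:,::-1],(800,600),interpolation=cv2.INTER_CUBIC))
E
```

```text
near high 3377 [ 0.681 -0.237  0.261] [ 0.751 -0.076  0.582]
[[ 0.70197663 -0.10334032  0.54837795]
 [ 0.70199187 -0.10539037  0.53277145]
 [ 0.70305535 -0.09902462  0.55225549]] [0.14388236 0.14424411 0.14431482]
{'t': 7.1, 'joints': array([ 0.89638997,  0.26650137, -1.05702116,  1.83433335,  0.24946437,
        1.18437044, -0.8855143 ]), 'dq': array([-0.01252593,  0.00203603, -0.00572462, -0.01056567,  0.00054974,
        0.00023545, -0.00138295]), 'tau': array([ 5.61173055e-01, -3.06320608e+01, -6.69056386e+00, -2.87931579e+01,
       -2.10553844e-02,  3.52950068e-02,  1.82162505e-02]), 'ee_pos': array([ 0.49703913, -0.02051217,  0.26311836]), 'tcp_rot': array([[ 6.01057446e-01,  7.99205670e-01,  4.94080940e-04],
       [ 7.99205297e-01, -6.01057645e-01,  7.75095465e-04],
       [ 9.16431817e-04, -7.10047966e-05, -9.99999578e-01]]), 'wrist_force': array([-0.02525388,  0.39847767, -1.52361681]), 'ft_torque': array([-0.0110501 , -0.06872211, -0.0156525 ]), 'opening': 0.007310760220990657}
```

View pics/w4.png

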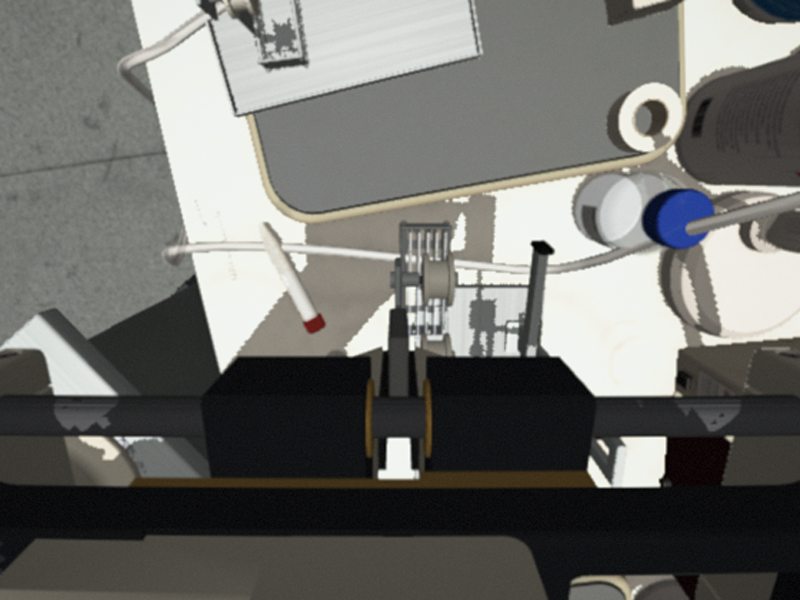

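Wrist view: the held hanger's uphill roller is at (437,280) with the slides below it. The bar runs from its end cap at (541,247) to (530,355), parallel to the tool x axis within a degree or two. Now I'll measure roller against bar in the tool frame.

```bash
python3 - <<'E'
from h import *
from scipy.spatial.transform import Rotation
s=dict(p=np.array([.49704,-.02051,.26312]))
R=np.array([[.60106,.79921,.0005],[.7992,-.60106,.0008],[.0009,0,-1]])
X=(np.load('w4.npy')-s['p'])@R   # tool frame
x,y,z=X[...,0],X[...,1],X[...,2]
# roller: tool z ~ .52-.014-> top of flange at .028 ; x .008...04
k=(x>0)&(x<.045)&(y>.0)&(y<.035)&(z>.022)&(z<.05)
P=X[k];print('roller',k.sum(),np.round(np.percentile(P,[0,2,50,98,100],axis=0),4).tolist())
for lo in np.arange(.005,.034,.002):
    j=(P[:,1]>lo)&(P[:,1]<lo+.002)
    if j.sum()>2:print(round(lo+.001,3),j.sum(),'zmin',np.round(P[j,2].min(),4),'x@',np.round(P[j,0][np.argmin(P[j,2])],4))
# bar
k=(y>.05)&(y<.11)&(x>-.04)&(x<.09)&(z>.045)&(z<.10)
P=X[k];print('bar',k.sum())
for lo in np.arange(-.03,.08,.01):
    j=(P[:,0]>lo)&(P[:,0]<lo+.01)
    if j.sum()>2:
        Q=P[j];zt=np.percentile(Q[:,2],10);T=Q[Q[:,2]<zt+.004]
        print(round(lo+.005,3),j.sum(),'y',np.round(np.percentile(T[:,1],[0,50,100]),4),'ztop',np.round(zt,4),np.round(np.median(T[:,2]),4))
print('cap x max',P[:,0].max())
E
```

```text
roller 968 [[0.0069, 0.0003, 0.0221], [0.0089, 0.0003, 0.0253], [0.0218, 0.0175, 0.0326], [0.033, 0.0294, 0.0436], [0.0339, 0.0305, 0.0499]]
0.006 30 zmin 0.0368 x@ 0.0198
0.008 20 zmin 0.0365 x@ 0.0214
0.01 26 zmin 0.0361 x@ 0.0207
0.012 102 zmin 0.0271 x@ 0.0178
0.014 99 zmin 0.0266 x@ 0.0236
0.016 70 zmin 0.0281 x@ 0.016
0.018 76 zmin 0.0301 x@ 0.0199
0.02 76 zmin 0.0303 x@ 0.0199
0.022 73 zmin 0.0298 x@ 0.0207
0.024 115 zmin 0.027 x@ 0.0185
0.026 107 zmin 0.0271 x@ 0.017
0.028 36 zmin 0.0267 x@ 0.02
0.03 22 zmin 0.0355 x@ 0.0208
bar 946
-0.025 115 y [0.0789 0.0817 0.0851] ztop 0.0716 0.0724
-0.015 114 y [0.079  0.0815 0.0849] ztop 0.07 0.0711
-0.005 119 y [0.079  0.0818 0.0852] ztop 0.0687 0.0699
0.005 129 y [0.0788 0.0815 0.0855] ztop 0.0677 0.0684
0.015 137 y [0.079  0.0815 0.0854] ztop 0.0664 0.0672
0.025 131 y [0.079  0.0818 0.0852] ztop 0.0648 0.0658
0.035 131 y [0.0776 0.0818 0.0863] ztop 0.0597 0.0604
cap x max 0.035755810206391875
```

Request:
arm_command(
  commands=[
    {"dp": [-0.004, 0.005, 0], "spin": 0},
    {"dp": [-0.008, 0.015, 0], "spin": 0},
    {"dp": [-0.012, 0.027, 0], "spin": 0},
    {"dp": [-0.014, 0.039, 0], "spin": 0},
    {"dp": [-0.014, 0.05, 0], "spin": 0},
    {"dp": [-0.014, 0.058, 0], "spin": 0},
    {"dp": [-0.014, 0.0615, 0], "spin": 0},
    {"dp": [-0.014, 0.0615, 0], "spin": 0},
    {"dp": [-0.014, 0.0615, 0.005], "spin": 0},
    {"dp": [-0.014, 0.0615, 0.005], "spin": 0},
  ],
)

```text
t: 8.1
ee_pos: [0.5366, -0.0691, 0.2573]
tcp_rot: [[0.601, 0.799, -0.001], [0.799, -0.601, -0.0], [-0.001, -0.001, -1.0]]
wrist_force: [-0.1, 0.7, -2.3]
opening: 0.0074
```

```bash
cat > rb.py <<'E'
from h import *
def run(f=None):
    s=readout.observe();c=shot('wrist',f);X=(c['xyz']-s['ee_pos'])@np.array(s['tcp_rot']);x,y,z=X[...,0],X[...,1],X[...,2]
    print('pose',np.round(s['ee_pos'],4),'F',np.round(s['wrist_force'],2),'M',np.round(s['ft_torque'],3),s['t'])
    for nm,k in(('up',(x>.008)&(x<.036)&(y>.010)&(y<.032)&(z>.02)&(z<.04)),('bar',(x>.034)&(x<.06)&(y>0)&(y<.04)&(z>.045)&(z<.09))):
        P=X[k]
        if len(P)<5: print(nm,len(P));continue
        if nm=='up':
            T=P[P[:,2]<.0295];print(nm,len(P),'y',np.round(np.percentile(T[:,1],[0,2,98,100]),4),'z',np.round(np.percentile(P[:,2],2),4))
        else:
            for lo in np.arange(.034,.06,.005):
                Q=P[(P[:,0]>=lo)&(P[:,0]<lo+.005)]
                if len(Q)>3:
                    zt=np.percentile(Q[:,2],10);T=Q[Q[:,2]<zt+.004];print(round(lo+.0025,4),len(Q),'y',np.round([T[:,1].min(),T[:,1].max()],4),'z',np.round(zt,4))
    return c,X
E
python3 -c "
from rb import *
run('w5.png')"
```

```text
pose [ 0.5366 -0.0691  0.2573] F [-0.1   0.71 -2.31] M [-0.016  0.045  0.008] 8.1
up 736 y [0.0121 0.0121 0.0271 0.0272] z 0.0273
0.0365 54 y [0.0184 0.024 ] z 0.0591
0.0415 50 y [0.0184 0.0238] z 0.0589
0.0465 75 y [0.017  0.0254] z 0.0535
0.0515 44 y [0.0174 0.0252] z 0.0589
```

Request:
arm_command(
  commands=[
    {"dp": [0, 0.001, 0.001], "spin": 0},
    {"dp": [0, 0.001, 0.003], "spin": 0},
    {"dp": [0, 0.001, 0.005], "spin": 0},
    {"dp": [0, 0.001, 0.007], "spin": 0},
    {"dp": [0, 0.001, 0.007], "spin": 0},
  ],
)

```text
t: 8.65
ee_pos: [0.5378, -0.0702, 0.2507]
tcp_rot: [[0.602, 0.799, -0.001], [0.799, -0.602, 0.0], [-0.0, -0.001, -1.0]]
wrist_force: [-0.7, 0.4, -2.5]
opening: 0.0072
```

```bash
python3 -c "
from rb import *
run('w6.png')"
```

```text
pose [ 0.5378 -0.0702  0.2507] F [-0.71  0.44 -2.48] M [ 0.022  0.044 -0.04 ] 8.65
up 719 y [0.0121 0.0121 0.0271 0.0271] z 0.0272
0.0365 58 y [0.0165 0.0227] z 0.0528
0.0415 53 y [0.017  0.0225] z 0.0522
0.0465 78 y [0.0152 0.0241] z 0.0467
0.0515 46 y [0.0155 0.0229] z 0.0522
```

Request:
arm_command(
  commands=[
    {"dp": [0, 0, 0.001], "spin": 0},
    {"dp": [0, 0, 0.002], "spin": 0},
    {"dp": [0, 0, 0.003], "spin": 0},
    {"dp": [0, 0, 0.003], "spin": 0},
  ],
)

```text
t: 9.1
ee_pos: [0.538, -0.0702, 0.2479]
tcp_rot: [[0.602, 0.798, -0.0], [0.798, -0.602, 0.0], [-0.0, -0.0, -1.0]]
wrist_force: [-0.1, -0.7, -1.6]
opening: 0.0071
```

Request:
arm_command(
  commands=[
    {"dp": [0, 0, 0.0005], "spin": 0},
    {"dp": [0, 0, 0.001], "spin": 0},
    {"dp": [0, 0, 0.001], "spin": 0},
  ],
)

```text
t: 9.4
ee_pos: [0.5381, -0.0701, 0.247]
tcp_rot: [[0.602, 0.799, -0.0], [0.799, -0.602, 0.0], [-0.0, -0.0, -1.0]]
wrist_force: [0.3, -0.3, -1.8]
opening: 0.0072
```

Request:
arm_command(
  commands=[
    {"dp": [0, 0, 0.0005], "spin": 0},
    {"dp": [0, 0, 0.001], "spin": 0},
    {"dp": [0, 0, 0.001], "spin": 0},
    {"dp": [0, 0, 0.001], "spin": 0},
  ],
)

```text
t: 9.8
ee_pos: [0.5382, -0.0701, 0.2462]
tcp_rot: [[0.602, 0.799, 0.0], [0.799, -0.602, -0.0], [0.0, 0.0, -1.0]]
wrist_force: [-0.6, 0.0, -1.3]
opening: 0.0071
```

```bash
python3 -c "
from rb import *
run('w7.png')"
```

```text
pose [ 0.5382 -0.0701  0.2462] F [-0.61  0.03 -1.28] M [0.016 0.04  0.038] 9.8
up 720 y [0.0121 0.0121 0.0269 0.0272] z 0.027
0.0365 55 y [0.0163 0.0222] z 0.0484
0.0415 60 y [0.0166 0.022 ] z 0.0477
0.0465 11 y [0.0149 0.021 ] z 0.0454
0.0515 43 y [0.0158 0.0231] z 0.0475
```

Request:
arm_command(
  commands=[
    {"dp": [0, 0, 0], "spin": 0},
    {"dp": [0, 0, 0], "spin": 0},
    {"dp": [-0.002, 0, 0.001], "spin": 0},
    {"dp": [-0.004, 0, 0.002], "spin": 0},
    {"dp": [-0.005, 0, 0.003], "spin": 0},
    {"dp": [-0.005, 0, 0.003], "spin": 0},
    {"dp": [-0.005, 0, 0.003], "spin": 0},
  ],
  grip_force=6,
)

```text
t: 10.55
ee_pos: [0.5351, -0.0742, 0.243]
tcp_rot: [[0.602, 0.798, 0.0], [0.798, -0.602, -0.0], [0.0, 0.0, -1.0]]
wrist_force: [-1.2, -1.1, 2.3]
opening: 0.0079
```

```bash
python3 -c "
from rb import *
c,X=run('w8.png')
x,y,z=X[...,0],X[...,1],X[...,2]
# tab top edge tilt + roller x/axle, plate
k=(abs(y)<.003)&(abs(x)<.02)&(z<-.02)&(z>-.05);P=X[k];print('tab',len(P), P and 0 if len(P)==0 else np.polyfit(P[:,0],P[:,2],1))
"
```

```text
pose [ 0.5351 -0.0742  0.243 ] F [-1.23 -1.08  2.3 ] M [-0.037  0.086 -0.018] 10.55
up 599 y [0.012  0.012  0.0269 0.0275] z 0.0233
0.0365 7 y [0.0167 0.021 ] z 0.046
0.0415 53 y [0.0164 0.0218] z 0.0454
0.0465 42 y [0.0164 0.0223] z 0.0452
0.0515 7 y [0.0149 0.0222] z 0.0455
0.0565 42 y [0.015  0.0231] z 0.0457
tab 603 [ 0.1583585  -0.03339849]
```

```bash
python3 -c "
from h import *
c=shot('scene');d=shot('wrist')
i=cv2.resize(c['frame'][120:270,200:400,::-1],(800,600),interpolation=cv2.INTER_CUBIC)
cv2.imwrite('pics/s2.png',i)"
```

```text
(no output)
```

View pics/s2.png

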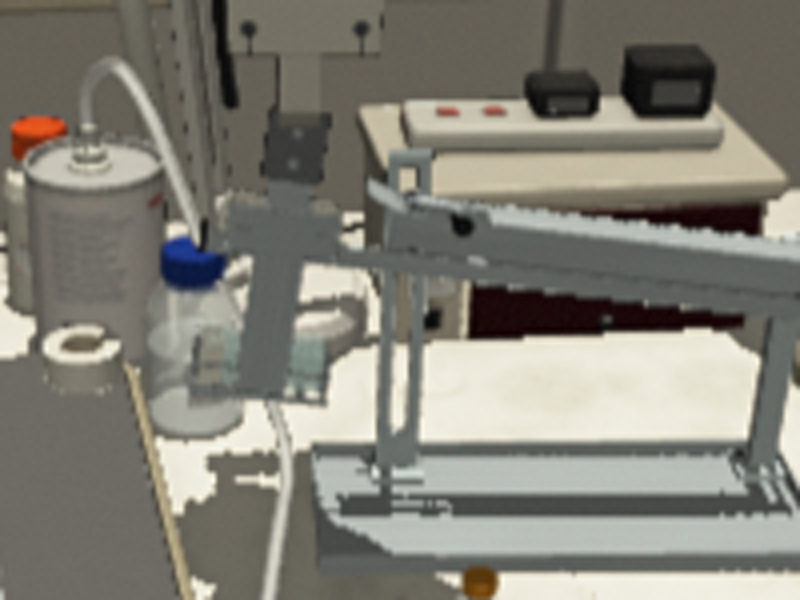

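Scene crop: the hanger hangs on the bar and is tilted with it. The plate is in front, the basket is at (255,370) uphill of the slotted post, and the cover lip is at (375,190). I'll let it settle with a light grip, then tighten.

Request:
arm_command(
  commands=[
    {"dp": [0, 0, 0], "spin": 0},
    {"dp": [0, 0, 0.0005], "spin": 0},
    {"dp": [0, 0, 0.0005], "spin": 0},
  ],
  grip_force=4,
)

```text
t: 11.0
ee_pos: [0.5352, -0.074, 0.2428]
tcp_rot: [[0.602, 0.799, 0.0], [0.799, -0.602, -0.0], [0.0, 0.0, -1.0]]
wrist_force: [-0.2, -0.2, 4.2]
opening: 0.0079
```

Request:
arm_command(
  commands=[
    {"dp": [0, 0, 0], "spin": 0},
    {"dp": [0, 0, 0], "spin": 0},
    {"dp": [0, 0, 0], "spin": 0},
    {"dp": [0, 0, 0], "spin": 0},
  ],
  grip_force=40,
)

```text
t: 11.4
ee_pos: [0.5353, -0.0741, 0.2428]
tcp_rot: [[0.602, 0.799, 0.0], [0.799, -0.602, -0.0], [0.0, 0.0, -1.0]]
wrist_force: [-1.4, -0.4, 5.6]
opening: 0.0071
```

```bash
python3 -c "
from rb import *
run()
X=shot('scene')['xyz']
ey=np.array([.6018,.7986]);ex=np.array([.7986,-.6018]);u=(X[...,:2]-[.456,-.214])@ex;v=(X[...,:2]-[.456,-.214])@ey;z=X[...,2]
o=np.array([.5351,-.0742])-[.456,-.214];print('tcp u v',o@ex,o@ey)
m=(abs(u-o@ex)<.012)
for h in np.arange(.115,.245,.008):
    k=m&(z>h)&(z<h+.008)&(abs(v-o@ey)<.05)
    if k.sum()>3:print(round(h+.004,3),k.sum(),np.round([v[k].min(),v[k].max(),(v[k].min()+v[k].max())/2],4))
k=(abs(u+.003)<.012)&(v>.02)&(v<.26)&(z>.15)
for lo in np.arange(.1,.16,.01):
    q=k&(v>lo)&(v<lo+.01)&(z<.2);print(round(lo+.005,3),q.sum(),np.round(np.percentile(z[q],[3,50,97]),4))
"
```

```text
pose [ 0.5353 -0.0741  0.2428] F [-1.4  -0.41  5.61] M [-0.042  0.398  0.001] 11.4
up 586 y [0.012  0.0121 0.027  0.0276] z 0.0231
0.0365 6 y [0.0167 0.0218] z 0.046
0.0415 49 y [0.0165 0.0218] z 0.0452
0.0465 45 y [0.0164 0.0224] z 0.0452
0.0515 4 y [0.0149 0.015 ] z 0.0458
0.0565 43 y [0.0155 0.0229] z 0.0458
tcp u v -0.02096237999999999 0.15924665999999998
0.119 94 [0.1434 0.2074 0.1754]
0.127 50 [0.1628 0.2073 0.1851]
0.135 40 [0.1628 0.1908 0.1768]
0.143 40 [0.1607 0.1907 0.1757]
0.151 38 [0.1606 0.1884 0.1745]
0.159 40 [0.1584 0.1884 0.1734]
0.167 45 [0.1585 0.186  0.1723]
0.175 43 [0.1586 0.186  0.1723]
0.183 38 [0.1564 0.1837 0.1701]
0.191 68 [0.1383 0.1905 0.1644]
0.199 89 [0.1333 0.1995 0.1664]
0.207 102 [0.1335 0.2018 0.1676]
0.215 93 [0.1112 0.2017 0.1565]
0.223 52 [0.1135 0.197  0.1553]
0.231 38 [0.1525 0.177  0.1647]
0.239 44 [0.1461 0.1793 0.1627]
0.247 58 [0.1462 0.1793 0.1627]
0.105 26 [0.1716 0.1786 0.1846]
0.115 26 [0.1713 0.1803 0.1859]
0.125 24 [0.174  0.1807 0.1871]
0.135 24 [0.175  0.1831 0.1979]
0.145 4 [0.1764 0.1772 0.178 ]
0.155 4 [0.1761 0.1789 0.1801]
```

Request:
arm_command(
  commands=[
    {"dp": [0, 0, -0.0006], "spin": 0},
    {"dp": [-0.003, 0, -0.0002], "spin": 0},
    {"dp": [-0.008, 0, 0.0005], "spin": 0},
    {"dp": [-0.013, 0, 0.0012], "spin": 0},
    {"dp": [-0.018, 0, 0.0018], "spin": 0},
    {"dp": [-0.023, 0, 0.0025], "spin": 0},
    {"dp": [-0.028, 0, 0.0032], "spin": 0},
    {"dp": [-0.033, 0, 0.0039], "spin": 0},
    {"dp": [-0.038, 0, 0.0046], "spin": 0},
    {"dp": [-0.04, 0, 0.0048], "spin": 0},
    {"dp": [-0.04, 0, 0.0048], "spin": 0},
  ],
)

```text
t: 12.6
ee_pos: [0.5108, -0.1066, 0.2376]
tcp_rot: [[0.603, 0.798, -0.0], [0.798, -0.603, -0.0], [-0.0, -0.0, -1.0]]
wrist_force: [0.2, -0.6, -1.4]
opening: 0.007
```

Request:
arm_command(
  commands=[
    {"dp": [0, 0, 0.0003], "spin": 0},
    {"dp": [-0.004, 0, 0.0009], "spin": 0},
    {"dp": [-0.009, 0, 0.0016], "spin": 0},
    {"dp": [-0.014, 0, 0.0023], "spin": 0},
    {"dp": [-0.019, 0, 0.003], "spin": 0},
    {"dp": [-0.022, 0, 0.0034], "spin": 0},
    {"dp": [-0.024, 0, 0.0037], "spin": 0},
  ],
)

```text
t: 13.3
ee_pos: [0.4964, -0.1257, 0.2342]
tcp_rot: [[0.602, 0.798, 0.0], [0.798, -0.602, -0.0], [-0.0, 0.0, -1.0]]
wrist_force: [-1.5, 0.8, 4.4]
opening: 0.0077
```

Request:
arm_command(
  commands=[
    {"dp": [-0.003, 0, 0.0004], "spin": 0},
    {"dp": [-0.006, 0, 0.0008], "spin": 0},
    {"dp": [-0.009, 0, 0.0012], "spin": 0},
    {"dp": [-0.01, 0, 0.0014], "spin": 0},
  ],
)

```text
t: 13.7
ee_pos: [0.4932, -0.1305, 0.2343]
tcp_rot: [[0.6, 0.8, 0.005], [0.8, -0.6, 0.003], [0.006, 0.003, -1.0]]
wrist_force: [2.0, 6.3, 9.9]
opening: 0.007
```

Request:
arm_command(
  commands=[
    {"dp": [0, 0, -0.001], "spin": 0},
    {"dp": [-0.002, 0, -0.001], "spin": 0},
    {"dp": [-0.003, 0, -0.001], "spin": 0},
  ],
)

```text
t: 14.0
ee_pos: [0.4886, -0.1355, 0.2331]
tcp_rot: [[0.602, 0.799, -0.0], [0.799, -0.602, 0.001], [0.0, -0.0, -1.0]]
wrist_force: [2.8, 1.6, -0.9]
opening: 0.0076
```

Request:
arm_command(
  commands=[
    {"dp": [-0.003, 0, 0.0006], "spin": 0},
    {"dp": [-0.006, 0, 0.001], "spin": 0},
    {"dp": [-0.009, 0, 0.0014], "spin": 0},
    {"dp": [-0.012, 0, 0.0018], "spin": 0},
    {"dp": [-0.015, 0, 0.0022], "spin": 0},
    {"dp": [-0.015, 0, 0.0022], "spin": 0},
  ],
)

```text
t: 14.6
ee_pos: [0.4789, -0.1486, 0.2311]
tcp_rot: [[0.603, 0.798, -0.001], [0.798, -0.603, -0.001], [-0.001, -0.001, -1.0]]
wrist_force: [2.3, 1.3, 0.3]
opening: 0.007
```

```bash
python3 -c "
from rb import *
run()
X=shot('scene')['xyz']
s=readout.observe()
ey=np.array([.6018,.7986]);ex=np.array([.7986,-.6018]);u=(X[...,:2]-[.456,-.214])@ex;v=(X[...,:2]-[.456,-.214])@ey;z=X[...,2]
o=s['ee_pos'][:2]-[.456,-.214];print('tcp u v',o@ex,o@ey)
m=(abs(u-o@ex)<.012)
for h in np.arange(.095,.245,.008):
    k=m&(z>h)&(z<h+.008)&(abs(v-o@ey)<.06)
    if k.sum()>3:print(round(h+.004,3),k.sum(),np.round([v[k].min(),v[k].max(),(v[k].min()+v[k].max())/2],4))
"
```

```text
pose [ 0.4789 -0.1486  0.2311] F [2.29 1.32 0.32] M [ 0.396 -0.48   0.044] 14.6
up 217 y [0.011  0.0111 0.0319 0.032 ] z 0.02
0.0465 10 y [0.0172 0.0224] z 0.0457
0.0515 42 y [0.017  0.0222] z 0.0452
0.0565 27 y [0.0169 0.0228] z 0.0451
tcp u v -0.021047314635581786 0.06627144672532474
0.099 98 [0.0518 0.1262 0.089 ]
0.107 88 [0.0543 0.1244 0.0893]
0.115 62 [0.0699 0.1243 0.0971]
0.123 45 [0.0736 0.1246 0.0991]
0.131 37 [0.0738 0.1021 0.0879]
0.139 39 [0.0716 0.1003 0.0859]
0.147 41 [0.0697 0.1002 0.0849]
0.155 42 [0.0681 0.0985 0.0833]
0.163 40 [0.0684 0.0966 0.0825]
0.171 39 [0.0665 0.0965 0.0815]
0.179 68 [0.0467 0.097  0.0718]
0.187 87 [0.0471 0.11   0.0785]
0.195 99 [0.0449 0.1124 0.0787]
0.203 96 [0.0092 0.1105 0.0599]
0.211 73 [0.0583 0.1087 0.0835]
0.219 41 [0.0603 0.1158 0.088 ]
0.227 46 [0.0543 0.0879 0.0711]
0.235 53 [0.053  0.0877 0.0704]
0.243 52 [0.0528 0.0864 0.0696]
```

Request:
arm_command(
  commands=[
    {"dp": [-0.003, 0, 0.0004], "spin": 0},
    {"dp": [-0.006, 0, 0.0008], "spin": 0},
    {"dp": [-0.009, 0, 0.0012], "spin": 0},
    {"dp": [-0.012, 0, 0.0016], "spin": 0},
    {"dp": [-0.015, 0, 0.002], "spin": 0},
    {"dp": [-0.018, 0, 0.0024], "spin": 0},
  ],
)

```text
t: 15.3
ee_pos: [0.4686, -0.1623, 0.2289]
tcp_rot: [[0.602, 0.798, -0.0], [0.798, -0.602, -0.0], [-0.0, -0.0, -1.0]]
wrist_force: [1.0, 1.5, -3.1]
opening: 0.0071
```

Request:
arm_command(
  commands=[
    {"dp": [-0.002, 0, 0.0002], "spin": 0},
    {"dp": [-0.004, 0, 0.0003], "spin": 0},
    {"dp": [-0.006, 0, 0.0004], "spin": 0},
    {"dp": [-0.006, 0, 0.0004], "spin": 0},
  ],
)

```text
t: 15.7
ee_pos: [0.4652, -0.1668, 0.2284]
tcp_rot: [[0.602, 0.799, -0.0], [0.799, -0.602, 0.0], [0.0, -0.0, -1.0]]
wrist_force: [2.6, 0.6, -4.2]
opening: 0.0072
```

Request:
arm_command(
  commands=[
    {"dp": [-0.001, 0, 0.0008], "spin": 0},
    {"dp": [-0.003, 0, 0.0011], "spin": 0},
    {"dp": [-0.005, 0, 0.0014], "spin": 0},
    {"dp": [-0.005, 0, 0.0014], "spin": 0},
  ],
)

```text
t: 16.1
ee_pos: [0.4616, -0.1714, 0.227]
tcp_rot: [[0.603, 0.798, -0.001], [0.798, -0.603, -0.0], [-0.001, -0.001, -1.0]]
wrist_force: [1.0, 0.7, -4.3]
opening: 0.0069
```

```bash
python3 -c "
from rb import *
run()
c=shot('scene');X=c['xyz']
cv2.imwrite('pics/s3.png',cv2.resize(c['frame'][130:250,240:400,::-1],(800,600),interpolation=cv2.INTER_CUBIC))
s=readout.observe()
ey=np.array([.6018,.7986]);ex=np.array([.7986,-.6018]);u=(X[...,:2]-[.456,-.214])@ex;v=(X[...,:2]-[.456,-.214])@ey;z=X[...,2]
o=s['ee_pos'][:2]-[.456,-.214];print('tcp u v',o@ex,o@ey)
m=(abs(u-o@ex)<.012)
for h in np.arange(.125,.245,.008):
    k=m&(z>h)&(z<h+.008)&(abs(v-o@ey)<.06)
    if k.sum()>3:print(round(h+.004,3),k.sum(),np.round([v[k].min(),v[k].max(),(v[k].min()+v[k].max())/2],4))
"
```

```text
pose [ 0.4616 -0.1714  0.227 ] F [ 0.98  0.68 -4.28] M [ 0.09  -0.112  0.028] 16.1
up 413 y [0.0113 0.0114 0.0318 0.032 ] z 0.0203
0.0365 4 y [0.017 0.017] z 0.0552
0.0415 24 y [0.0172 0.0189] z 0.0457
0.0465 5 y [0.0172 0.0187] z 0.0454
tcp u v -0.021161393574239133 0.037682345897344316
0.129 44 [0.0407 0.0695 0.0551]
0.137 38 [0.039  0.0676 0.0533]
0.145 41 [0.0379 0.0674 0.0527]
0.153 39 [0.0375 0.0661 0.0518]
0.161 44 [0.036  0.0662 0.0511]
0.169 40 [0.0323 0.064  0.0482]
0.177 70 [0.0162 0.0719 0.0441]
0.185 99 [0.0152 0.08   0.0476]
0.193 105 [-0.0211  0.0805  0.0297]
0.201 98 [-0.0115  0.0784  0.0335]
0.209 62 [0.0305 0.0973 0.0639]
0.217 42 [0.0271 0.0952 0.0612]
0.225 49 [0.0256 0.0585 0.042 ]
0.233 53 [0.0236 0.0575 0.0406]
0.241 50 [0.0223 0.0571 0.0397]
```

View pics/s3.png

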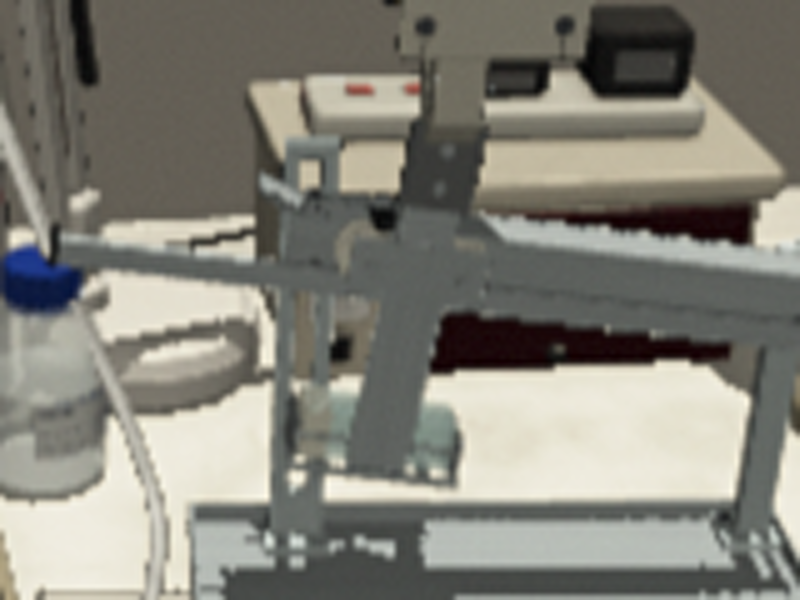

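Scene crop: the uphill roller at (360,240) is right at the black detent roller at (382,215), and the hanger is still upright on the bar (axles at about 197 mm up). I'll keep pushing gently.

Request:
arm_command(
  commands=[
    {"dp": [-0.003, 0, 0.0008], "spin": 0},
    {"dp": [-0.006, 0, 0.0012], "spin": 0},
    {"dp": [-0.009, 0, 0.0016], "spin": 0},
    {"dp": [-0.012, 0, 0.002], "spin": 0},
    {"dp": [-0.012, 0, 0.002], "spin": 0},
  ],
)

```text
t: 16.7
ee_pos: [0.4545, -0.1812, 0.2252]
tcp_rot: [[0.603, 0.798, -0.001], [0.798, -0.603, -0.001], [-0.001, -0.0, -1.0]]
wrist_force: [-1.6, 0.1, -0.3]
opening: 0.0069
```

Request:
arm_command(
  commands=[
    {"dp": [-0.003, 0, 0.0004], "spin": 0},
    {"dp": [-0.006, 0, 0.0008], "spin": 0},
    {"dp": [-0.01, 0, 0.0014], "spin": 0},
    {"dp": [-0.014, 0, 0.0019], "spin": 0},
    {"dp": [-0.017, 0, 0.0023], "spin": 0},
    {"dp": [-0.017, 0, 0.0023], "spin": 0},
  ],
)

```text
t: 17.3
ee_pos: [0.4444, -0.1946, 0.2229]
tcp_rot: [[0.603, 0.798, -0.0], [0.798, -0.603, -0.0], [-0.0, 0.0, -1.0]]
wrist_force: [-1.2, 0.9, 1.5]
opening: 0.0073
```

```bash
cat > st.py <<'E'
from h import *
def st(f,crop=(130,250,240,400)):
    c=shot('scene');X=c['xyz']
    a,b,d,e=crop
    cv2.imwrite('pics/'+f,cv2.resize(c['frame'][a:b,d:e,::-1],(800,600),interpolation=cv2.INTER_CUBIC))
    s=readout.observe()
    ey=np.array([.6018,.7986]);ex=np.array([.7986,-.6018]);u=(X[...,:2]-[.456,-.214])@ex;v=(X[...,:2]-[.456,-.214])@ey;z=X[...,2]
    o=s['ee_pos'][:2]-[.456,-.214];print('t',s['t'],'tcp u v',o@ex,o@ey,s['ee_pos'],s['wrist_force'],s['opening'])
    m=(abs(u+.021)<.008)
    for h in np.arange(.095,.235,.008):
        k=m&(z>h)&(z<h+.008)&(v>-.18)&(v<.12)
        if k.sum()>3:print(round(h+.004,3),k.sum(),np.round([v[k].min(),v[k].max(),(v[k].min()+v[k].max())/2],4))
E
python3 -c "
from st import *
st('s4.png')"
```

```text
t 17.35 tcp u v -0.02091894830242263 0.008883112553755436 [ 0.44463914 -0.19431545  0.22299149] [-1.80309097 -0.03397672  1.85412702] 0.007168430514263735
0.099 98 [-0.0078  0.0696  0.0309]
0.107 60 [0.0096 0.0693 0.0395]
0.115 40 [0.0117 0.0427 0.0272]
0.123 36 [0.01   0.0407 0.0254]
0.131 40 [0.0107 0.0391 0.0249]
0.139 40 [0.0092 0.0393 0.0242]
0.147 44 [0.0078 0.0379 0.0228]
0.155 39 [0.0077 0.0358 0.0217]
0.163 40 [0.0056 0.036  0.0208]
0.171 64 [-0.0119  0.0438  0.0159]
0.179 83 [-0.0134  0.0493  0.018 ]
0.187 89 [-0.1164  0.0497 -0.0333]
0.195 90 [-0.0136  0.0481  0.0172]
0.203 49 [0.0027 0.0459 0.0243]
0.211 39 [0.0009 0.0264 0.0137]
0.219 44 [-0.0039  0.0931  0.0446]
0.227 53 [-0.0035  0.0291  0.0128]
0.235 53 [-0.0055  0.0277  0.0111]
```

Request:
arm_command(
  commands=[
    {"dp": [-0.002, 0, 0], "spin": 0},
    {"dp": [-0.005, 0, 0.0003], "spin": 0},
    {"dp": [-0.006, 0, 0.0004], "spin": 0},
    {"dp": [-0.006, 0, 0.0004], "spin": 0},
    {"dp": [-0.006, 0, 0.0004], "spin": 0},
  ],
)

```text
t: 17.85
ee_pos: [0.4412, -0.1987, 0.2224]
tcp_rot: [[0.602, 0.798, -0.0], [0.798, -0.602, 0.0], [0.0, -0.0, -1.0]]
wrist_force: [-0.2, 0.5, -1.2]
opening: 0.007
```

Request:
arm_command(
  commands=[
    {"dp": [0, 0, 0], "spin": 0},
    {"dp": [0, 0, 0], "spin": 0},
    {"dp": [0, 0, 0], "spin": 0},
    {"dp": [0, 0, 0], "spin": 0},
    {"dp": [0, 0, 0], "spin": 0},
    {"dp": [0, 0, 0], "spin": 0},
    {"dp": [0, 0, 0], "spin": 0},
    {"dp": [0, 0, 0], "spin": 0},
    {"dp": [0, 0, 0], "spin": 0},
    {"dp": [0, 0, 0], "spin": 0},
    {"dp": [0, 0, 0], "spin": 0},
    {"dp": [0, 0, 0], "spin": 0},
  ],
  grip=0.032,
)

```text
t: 19.05
ee_pos: [0.4412, -0.1987, 0.2225]
tcp_rot: [[0.602, 0.799, 0.0], [0.799, -0.602, -0.0], [0.0, 0.0, -1.0]]
wrist_force: [-1.0, -0.8, 0.5]
opening: 0.0319
```

```bash
python3 -c "
from st import *
st('s5.png',(130,250,270,430))"
```

```text
t 19.1 tcp u v -0.021005493824909814 0.00336359566735488 [ 0.44124812 -0.19867158  0.22254943] [0.63530443 0.81918235 0.15495964] 0.032047458582889064
0.099 39 [-0.0652 -0.0229 -0.0441]
0.107 35 [-0.0655 -0.0344 -0.05  ]
0.115 36 [-0.0654 -0.036  -0.0507]
0.123 37 [-0.0667 -0.0378 -0.0523]
0.131 38 [-0.0677 -0.0397 -0.0537]
0.139 40 [-0.0694 -0.0401 -0.0547]
0.147 38 [-0.0702 -0.0403 -0.0553]
0.155 47 [-0.0873 -0.0404 -0.0638]
0.163 70 [-0.0892 -0.0265 -0.0579]
0.171 85 [-0.0899 -0.0269 -0.0584]
0.179 83 [-0.092  -0.0265 -0.0592]
0.187 70 [-0.0874 -0.0283 -0.0579]
0.195 37 [-0.0749 -0.0246 -0.0497]
0.203 28 [-0.0796  0.0423 -0.0186]
0.211 29 [-0.0814  0.0884  0.0035]
0.219 21 [-0.082   0.1138  0.0159]
0.227 19 [-0.0808 -0.0484 -0.0646]
0.235 16 [-0.0833 -0.0501 -0.0667]
```

View pics/s5.png

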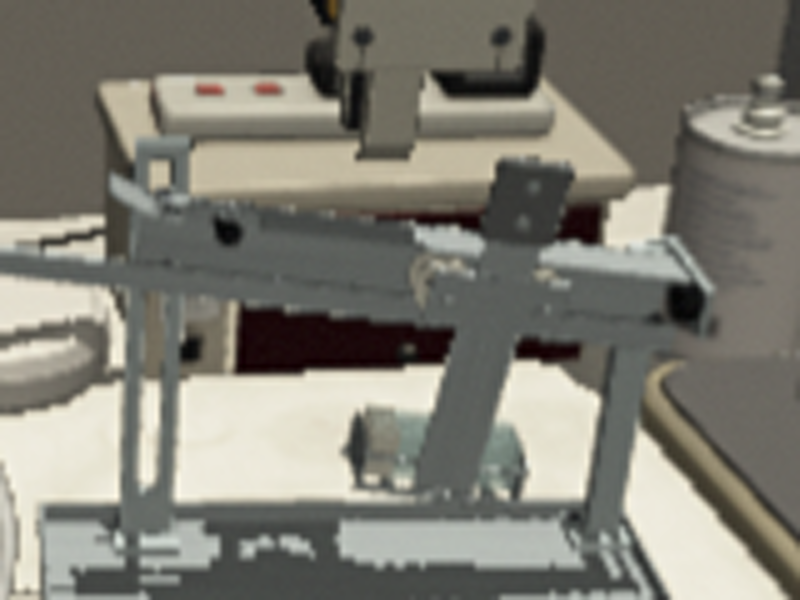

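It is free and rolling down, with the axles at about 90 mm up and the tab clear of the fingers. I'll lift straight up and let it finish.

Request:
arm_command(
  commands=[
    {"dp": [0, 0, -0.01], "spin": 0},
    {"dp": [0, 0, -0.03], "spin": 0},
    {"dp": [0, 0, -0.06], "spin": 0},
    {"dp": [0, 0, -0.09], "spin": 0},
    {"dp": [0, 0, -0.12], "spin": 0},
    {"dp": [0, 0, -0.14], "spin": 0},
    {"dp": [0, 0, -0.14], "spin": 0},
    {"dp": [0, 0, -0.14], "spin": 0},
    {"dp": [0, 0, -0.14], "spin": 0},
    {"dp": [0, 0, -0.14], "spin": 0},
    {"dp": [0, 0, -0.14], "spin": 0},
    {"dp": [0, 0, -0.14], "spin": 0},
  ],
)

```text
t: 20.3
ee_pos: [0.441, -0.1985, 0.3621]
tcp_rot: [[0.602, 0.799, -0.001], [0.799, -0.602, 0.001], [0.0, -0.001, -1.0]]
wrist_force: [0.3, -0.2, 0.1]
opening: 0.0318
```

```bash
python3 -c "
from st import *
st('s6.png',(130,250,270,430))"
```

```text
t 20.35 tcp u v -0.021216147513515755 0.003358683229783622 [ 0.44107692 -0.19854872  0.36220503] [ 1.23596977  0.5015693  -0.61673367] 0.031783518104412274
0.099 34 [-0.1186 -0.0902 -0.1044]
0.107 36 [-0.1202 -0.0917 -0.1059]
0.115 35 [-0.122  -0.0926 -0.1073]
0.123 38 [-0.1234 -0.0939 -0.1087]
0.131 39 [-0.1243 -0.0934 -0.1088]
0.139 38 [-0.1251 -0.0948 -0.11  ]
0.147 41 [-0.1417 -0.0955 -0.1186]
0.155 70 [-0.1435 -0.0804 -0.1119]
0.163 84 [-0.1453 -0.0807 -0.113 ]
0.171 88 [-0.146  -0.0821 -0.1141]
0.179 69 [-0.144  -0.0835 -0.1137]
0.187 40 [-0.1284 -0.0577 -0.093 ]
0.195 30 [-0.1308 -0.1045 -0.1176]
0.203 37 [-0.1347  0.017  -0.0588]
0.211 34 [-0.1338  0.1043 -0.0147]
0.219 31 [-0.1357 -0.1036 -0.1196]
0.227 28 [-0.1381 -0.1044 -0.1213]
0.235 33 [-0.1367 -0.1049 -0.1208]
```

Request:
arm_command(
  commands=[
    {"dp": [0, 0, 0], "spin": 0},
    {"dp": [0, 0, 0], "spin": 0},
    {"dp": [0, 0, 0], "spin": 0},
    {"dp": [0, 0, 0], "spin": 0},
    {"dp": [0, 0, 0], "spin": 0},
    {"dp": [0, 0, 0], "spin": 0},
    {"dp": [0, 0, 0], "spin": 0},
    {"dp": [0, 0, 0], "spin": 0},
    {"dp": [0, 0, 0], "spin": 0},
    {"dp": [0, 0, 0], "spin": 0},
    {"dp": [0, 0, 0], "spin": 0},
    {"dp": [0, 0, 0], "spin": 0},
  ],
)

```text
t: 21.55
ee_pos: [0.4412, -0.1987, 0.3625]
tcp_rot: [[0.602, 0.798, 0.0], [0.798, -0.602, 0.0], [0.0, 0.0, -1.0]]
wrist_force: [0.4, 0.4, 0.7]
opening: 0.032
```

```bash
python3 -c "
from st import *
st('s7.png',(100,310,130,410))"
```

```text
t 21.6 tcp u v -0.021019886243666776 0.003325860047119508 [ 0.44121392 -0.19869306  0.36254312] [-0.26741964  0.43662709 -0.8254153 ] 0.03161507456784169
0.099 41 [-0.1203 -0.0899 -0.1051]
0.107 33 [-0.1205 -0.0917 -0.1061]
0.115 36 [-0.1219 -0.0914 -0.1067]
0.123 36 [-0.1221 -0.0926 -0.1074]
0.131 40 [-0.1237 -0.0929 -0.1083]
0.139 39 [-0.1245 -0.0951 -0.1098]
0.147 45 [-0.1419 -0.0956 -0.1187]
0.155 63 [-0.1427 -0.0804 -0.1116]
0.163 84 [-0.1459 -0.0809 -0.1134]
0.171 85 [-0.1606 -0.0826 -0.1216]
0.179 69 [-0.1418 -0.0822 -0.112 ]
0.187 43 [-0.128  -0.0833 -0.1056]
0.195 27 [-0.1272 -0.0133 -0.0703]
0.203 31 [-0.1353 -0.101  -0.1181]
0.211 33 [-0.1352  0.0951 -0.02  ]
0.219 32 [-0.1374  0.0909 -0.0232]
0.227 21 [-0.1375 -0.1037 -0.1206]
0.235 33 [-0.137  -0.1056 -0.1213]
```

View pics/s7.png

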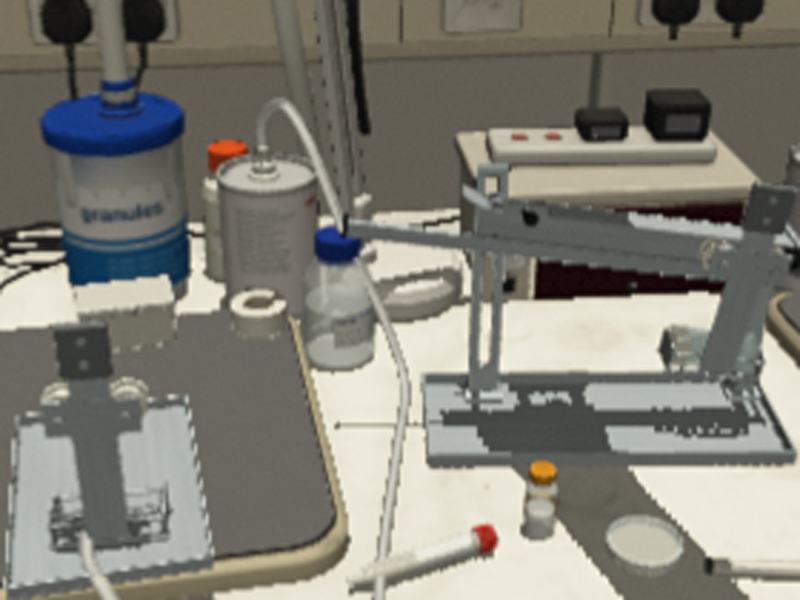

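The hanger is at rest at the bumper, with its axles at about 35 mm up against the expected 36 mm, and two readings 1.25 s apart agree. The spare hanger at (95,450), the bottle at (340,300) and the vial at (540,500) are untouched.

```bash
python3 -c "
from workcell import workorder
print(workorder.close_job())"
```

```text
the job is handed in; nothing more can be done
None
```

The slide hanger is on the rail and came to rest against the bumper by its own weight. I handed the job in at about 21.6 s.

- **Which hanger:** the slides were in the rear hanger in the tray. The wrist view showed the five slides, and the depth camera showed tops at the right height. I gripped its tab at 40 N.
- **Loading:** I set it on the bare end of the bar from the front, about 318 mm up. A light 4–6 N grip let it turn to the slope, which I measured as about 0.136 rad, before I tightened to 40 N.
- **Pushing through the detent:** I followed the bar down under the cover and eased off whenever the force rose. The highest reading between moves was about 12 N, at the first roller.
- **Release:** I let go at about 160 mm up, past the 178 mm needed and well before the stop. It rolled down while the open gripper lifted clear.

**Last checks:** the axles are about 35 mm up the bar, against 36 mm expected at the stop. Two readings 1.25 s apart agree to within about 1 mm, apart from a few noisy values. The basket hangs upright, tilted with the bar, and the wrist force reads about zero. The empty hanger, blue-capped bottle and vial look to be where they were.

**Where readings disagreed:** while passing the detent, the hanger leaned about 0.02 rad more than the bar, which is close to the measurement noise. The vertical force there ran from about +10 to −4 N. Both settled afterwards.

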